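# Demould a cast knob and hold the reading lens over it at focal height

## Robot

A 7-joint arm with a two-finger parallel gripper is mounted at the origin on a cart in front of the work surface, level with it; the furniture and walls round the work are solid. World frame = base frame: x ahead of the robot, y to its left, z up, the work surface at z = 0. Lengths are in m, angles in rad, forces in N, time in s.
With the tool pointing down it reaches from about 0.4 to 0.85 m from the base axis. Payload 10.4 kg.
Tool frame: the origin (TCP) lies at the very end of the fingers, on their centre line; the grasp point (between the pads) lies 19 mm behind it; z points along the fingers, y is the line along which they close (so a half turn about z gives the same grasp; the last joint's range is limited). The gripper opens to 85 mm and grips with 20 to 120 N. Pads are 22 mm wide; open, the fingers measure 114 mm over their backs; the gripper's body (76 mm by 85 mm) begins 54 mm behind the grasp point. The pads swing forward as they close: fully open they stand 13 mm farther back than shut.
Start: joints at [-1.234, 0.332, -0.065, 1.46, 0.022, 1.35, -0.088], TCP at [0.22, 0.585, 0.209] pointing down, gripper open.
Joint ranges: [-2.6, 2.6], [-0.5, 2.12], [-1.47, 1.34], [0.16, 2.42], [-1.27, 4.41], [0.06, 2.06], [-2.6, 2.6]. Speed limits (rad/s): [2.22, 2.22, 2.79, 2.79, 3.14, 3.14, 3.14].

## Interface

Orientations are given as a unit quaternion [x, y, z, w].
In Python, from workcell import manip gives the robot as it stands.
- The arm moves only by the tool inch_along, called by a JSON object that holds its "op" and its "data", one argument or row to a line. Schema: {"type":"object","properties":{"ticks":{"type":"array","items":{"type":"array","items":{"type":"array","items":{"type":"number"},"minItems":7,"maxItems":7},"minItems":1,"maxItems":20},"minItems":1,"maxItems":1},"clamp_n":{"type":"number"},"only":{"type":"string"},"quiet":{"type":"boolean"},"lines":{"type":"string"}},"required":["ticks"],"additionalProperties":false}. ticks is a list that holds a single list of rows (three levels of brackets), with 1 to 20 rows, each of 7 numbers: a rotation vector rx, ry, rz in a scale on which 1.0 is pi/2 rad, then dx, dy, dz in parts of the range, where 1.0 means 0.5 m, then the opening from 0.0 (shut) to 1.0 (fully open); each row is the pose to reach, as a shift and turn from the pose commanded when the call began, along the tool's axes at that moment; what a row does not reach only later rows make up. A row lasts 1/8 s, in which the tool goes at most 0.0625 m and 0.188 rad, less where a joint would pass 70% of its speed; a pose out of reach is approached as far as the arm can. The fingers move at their own pace and stop on an object; clamp_n is the grip in N (left out, the last holds). Time passes only in rows, so rows that do not move let the fingers close. The tool returns the time, the measured TCP pose, the force, the opening and the grip force at its end. only (a regular expression) keeps the lines of the reply that match it, lines (a string "A,B") keeps lines A to B, and quiet returns only ok. Input that does not fit is refused with a message, and nothing moves.
- manip.get_obs(): the state, without advancing time (a new reading comes with each control period).
- manip.camera(name): name is "side" or "top"; returns the picture (420x560x3 uint8, blue, green, red); there is no depth.
- manip.calibration(name): a dict with "fx", "fy", "cx", "cy" (pixels), "world_from_camera" (4x4, takes a point from camera to world coordinates). Camera axes: x right, y up, looking along -z (the intrinsics and any distortion apply to the point x, -y, -z); pixel columns grow to the right and rows downward; lengths in m; the calibration is good to about 2 mm. A picture is of the moment at which its call begins. calibration takes no time and is no camera call.
- manip.hand_in(): hands the job in; it is judged then, once.
Trained networks look in the newest picture that a camera, given by its name, has taken for a name from the list of things; names that differ only in an ending like _2 or _b are one class to them, and where a whole thing is asked for, a point or a joint stands for the part that bears it (a point fixed in the world has none). Each returns a list of dicts, best first, with "confidence" (0 to 1); they miss things now and then, are a little off and sometimes report something else, mostly with a low value. They report only what shows in the picture. A call takes as long as a camera call. They do not tell look-alikes from the thing itself.
- manip.outline_of(camera, thing): "mask" (420x560 bool, what is visible of it) and "bbox" ([left, top, right, bottom] in pixels, round what is visible of it).
The state is a dict: "clock": time; "joint_pos": joint angles; "joint_velocities": joint speeds; "tau": joint torques, N m; "position": TCP position; "ee_rot": TCP orientation; "ft_force": force on the tool from outside, world axes, zero at the start; "torque": the same for the moment, N m; "grip_width": opening from 0.0 (shut) to 1.0 (fully open); "grasp_force": force on a finger pad.
Only numpy, scipy, OpenCV 4.12 (cv2) and the standard library are available. Lean on these libraries where they do the work, as an engineer would, in place of code of your own. Each camera call takes 0.05 s, during which the arm holds its last target. There are 200 camera calls.

## Task

Lift the cast resin knob out of the open mould and seat it, face up, fully down in the round nest of the inspection stand, and let go of it. Then pick up the reading lens by its handle and finish while holding it, level and still, centred straight above the knob with the middle of the lens at the height of the stand's pointer; do not put it down. The lens must touch neither knob nor stand, the pointer must stay where it is set on its post, and the caps, bottle and tweezers on the table must be left where they are.

Things in the scene. Friction and masses are not known exactly. Their poses are not given: they have to be found in the camera images.
- mould: grey silicone mould half, a square block 84x84x20 mm fixed to the table, with a round open cavity 43 mm wide and 9 mm deep in the middle of its top. Origin: centre of its underside, on the table; z up
- knob: cast off-white resin drawer knob, loose, about 40 g: round flange 40 mm across, 8 mm high, and on it a round boss 26 mm across, 18 mm high with a flat face on top (26 mm high in all). At the start the flange lies in the mould's cavity, its underside 11 mm above the table; the boss stands out. Origin: centre of the flange's underside; z points out of the face (up)
- stand: wooden inspection stand fixed to the table: base 100x100 mm, 12 mm high, with a round nest 46 mm wide, 5 mm deep in its middle (floor 7 mm above the table), and a steel post 10 mm thick, top 132 mm above the table, 66 mm from the nest's centre along +x, the far side from the robot. Origin: centre of the nest, at table height; x towards the post, z up
- pointer_tip (a point): tip of the small pointer on the collar of the stand's post; it points towards the nest's axis and ends 43 mm short of it. Its height (80 to 115 mm above the table, varies) marks the focal height. The collar slides on the post if pushed with more than about 6 N, else stays
- loupe: reading lens, loose, about 90 g, lying flat: dark round lens rim 58 mm across, 14 mm high, and a straight dark wooden handle 74 mm long, 18 mm wide, 20 mm high. Origin: on the handle's underside near the balance point, 55 mm from the lens centre; x along the handle towards the lens (starts within 0.5 rad of away from the robot), z up. Handle from x = -57 to +17 mm
- lens_centre (a point): centre of the reading lens, in the middle of the lens rim's height: 55 mm along the loupe's x from its origin and 7 mm above its underside
- cap_a: loose terracotta-pink round cap, 33 mm across and 22 mm high, a bystander; origin centre of its underside
- cap_b: another such loose pink cap, 33 mm across and 22 mm high, a bystander; origin centre of its underside
- bottle_a: loose clear conical glass bottle, 57 mm across and 104 mm high, standing behind the work, a bystander; origin centre of its underside
- tweezers_a: loose steel tweezers lying behind the work, 114 mm long, 16 mm wide, 10 mm high, a bystander; origin at its centre, underside
There are look-alikes about, which are no part of the job. What is shaped like the knob but purple is not meant.

How it is judged:
By the outcome, as a careful person would: the job done as asked, in the order asked, and still so for the second after the job is handed in, while the arm keeps its last pose, push and grip.
It also fails if it takes over 56 s, if anything falls off the work surface, if the arm or the gripper's body presses on something with over 40 N, if the wrist force passes 120 N, or if a joint passes its speed limit or range.

## Working session

There is one attempt and no reset: what is moved stays moved. The work goes in short steps, Python scripts to look and compute and a tool call to move; the robot and the scene stay as the last step left them, time stands still between calls to the robot, and variables do not carry over. Pictures are saved under pics/ and viewed, at most 10 in all, crops included, and the job is handed in when it is done.

```bash
mkdir -p pics; ls; cat > h.py <<'E'
import numpy as np, cv2
from workcell import manip
from scipy.spatial.transform import Rotation as R
def cal(n):
    c=manip.calibration(n); return c,np.array(c["world_from_camera"])
def proj(n,P):
    c,T=cal(n); p=(np.linalg.inv(T)@np.append(P,1))[:3]
    return np.array([c["cx"]+c["fx"]*p[0]/-p[2], c["cy"]+c["fy"]*(-p[1])/-p[2]])
def ray(n,u,v):
    c,T=cal(n); d=np.array([(u-c["cx"])/c["fx"],-(v-c["cy"])/c["fy"],-1]); return T[:3,3],T[:3,:3]@d
def at_z(n,u,v,z):
    o,d=ray(n,u,v); return o+d*(z-o[2])/d[2]
def tri(uv):
    A=np.zeros((3,3));b=np.zeros(3)
    for n,u,v in uv:
        o,d=ray(n,u,v); d=d/np.linalg.norm(d); M=np.eye(3)-np.outer(d,d); A+=M;b+=M@o
    return np.linalg.solve(A,b)
E
python3 - <<'E'
from h import *
np.set_printoptions(precision=4,suppress=True)
for n in("side","top"):
    c=manip.calibration(n); print(n,c)
    cv2.imwrite(f"pics/{n}0.png",manip.camera(n))
    for t in("mould","knob","stand","pointer_tip","loupe","lens_centre","cap_a","bottle_a","tweezers_a"):
        for o in manip.outline_of(n,t):
            m=o["mask"];ys,xs=np.nonzero(m); print(n,t,round(o["confidence"],2),o["bbox"],m.sum(),xs.mean().round(1),ys.mean().round(1))
print(manip.get_obs())
E
```

```text
pics
side {'fx': 510.3886043097163, 'fy': 510.3886043097163, 'cx': 276.16059845286173, 'cy': 206.9101246090278, 'world_from_camera': array([[ 0.8798,  0.2812, -0.3833,  0.2232],
       [-0.4753,  0.5031, -0.7218, -0.6893],
       [-0.0101,  0.8172,  0.5762,  0.643 ],
       [ 0.    ,  0.    ,  0.    ,  1.    ]])}
side mould 0.8 [212.6, 225.6, 268.6, 267.5] 1412 242.1 248.2
side knob 0.64 [231.8, 232.1, 252.7, 254.2] 279 241.4 241.9
side knob 0.57 [253.6, 267.5, 276.4, 288.3] 344 267.1 279.3
side stand 0.64 [173.1, 135.3, 237.5, 211.0] 1766 206.3 187.1
side pointer_tip 0.59 [217.9, 148.0, 225.8, 153.3] 49 221.2 149.7
side pointer_tip 0.5 [213.9, 224.2, 270.4, 267.6] 1442 241.7 247.6
side loupe 0.66 [290.8, 305.7, 352.1, 375.5] 1594 321.9 334.7
side lens_centre 0.57 [290.4, 307.3, 349.3, 375.6] 1561 322.0 334.1
side cap_a 0.74 [232.3, 291.9, 252.5, 315.2] 369 241.5 303.3
side cap_a 0.73 [197.2, 215.7, 213.0, 232.8] 213 203.8 223.8
side cap_a 0.36 [213.3, 224.6, 269.9, 266.5] 1302 241.9 248.3
side bottle_a 0.8 [278.8, 144.4, 308.2, 195.7] 934 293.7 174.8
side bottle_a 0.26 [234.1, 294.0
[... 913 characters left out ...]
.6 [319.3, 253.7, 335.2, 265.0] 135 329.0 258.2
top bottle_a 0.85 [216.8, 152.0, 236.6, 173.9] 349 224.7 165.0
top tweezers_a 0.63 [316.5, 167.7, 342.4, 173.4] 74 328.6 171.8
{'clock': 1.0, 'joint_pos': array([-1.2336,  0.3322, -0.0646,  1.4601,  0.0216,  1.3499, -0.0885]), 'joint_velocities': array([-0.0019, -0.0015, -0.0002, -0.0009, -0.0007, -0.0011,  0.0017]), 'tau': array([  0.001 , -62.525 ,   0.0498, -39.1845,   0.0166,   0.0018,
        -0.    ]), 'position': array([0.2201, 0.585 , 0.2094]), 'ee_rot': array([0.179 , 0.9839, 0.    , 0.    ]), 'ft_force': array([-0.6408,  0.3045, -0.0298]), 'torque': array([0.0127, 0.0197, 0.0379]), 'grasp_force': 0.0, 'grip_width': 1.0045892600891968}
```

```bash
python3 - <<'E'
import cv2
a=cv2.imread("pics/side0.png")[120:400,150:430];cv2.imwrite("pics/s1.png",cv2.resize(a,(600,600),interpolation=cv2.INTER_CUBIC)[:, :])
a=cv2.imread("pics/top0.png")[140:290,150:410];cv2.imwrite("pics/t1.png",cv2.resize(a,(780,450),interpolation=cv2.INTER_CUBIC))
E
```

```text
(no output)
```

View pics/s1.png

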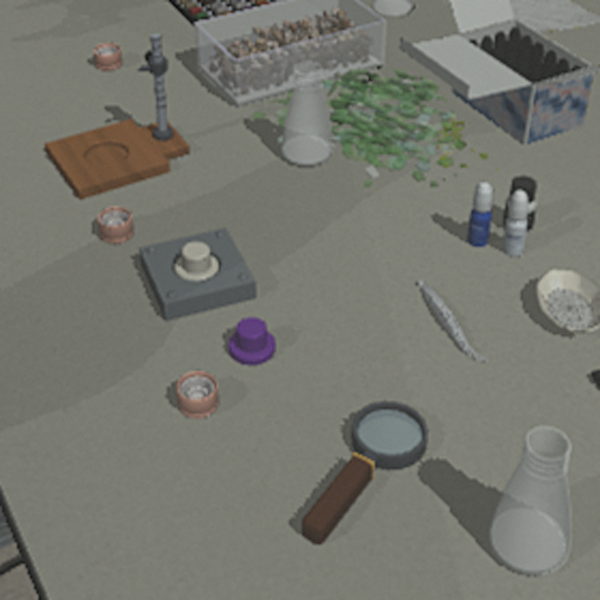

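View pics/t1.png

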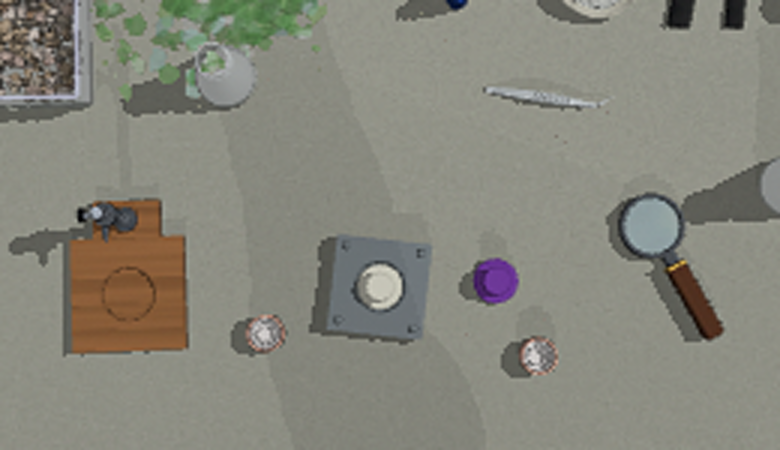

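Candidates for the knob: the off-white one in the mould at top (276,235) / side (241,242), and the purple one at top (315,233) / side (267,279). The off-white one, seated in the grey mould, fits; purple is excluded. The enlarged crop will confirm it and show the pointer and nest.

```bash
python3 - <<'E'
import cv2,numpy as np
s=cv2.imread("pics/side0.png");t=cv2.imread("pics/top0.png")
def c(im,x,y,w,h,W=400,H=300): return cv2.resize(im[y:y+h,x:x+w],(W,H),interpolation=cv2.INTER_CUBIC)
a=np.vstack([np.hstack([c(t,170,203,40,30),c(s,190,133,40,30)]),np.hstack([c(t,246,213,60,45),c(s,200,222,80,60)])])
cv2.imwrite("pics/c1.png",a)
E
```

```text
(no output)
```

View pics/c1.png

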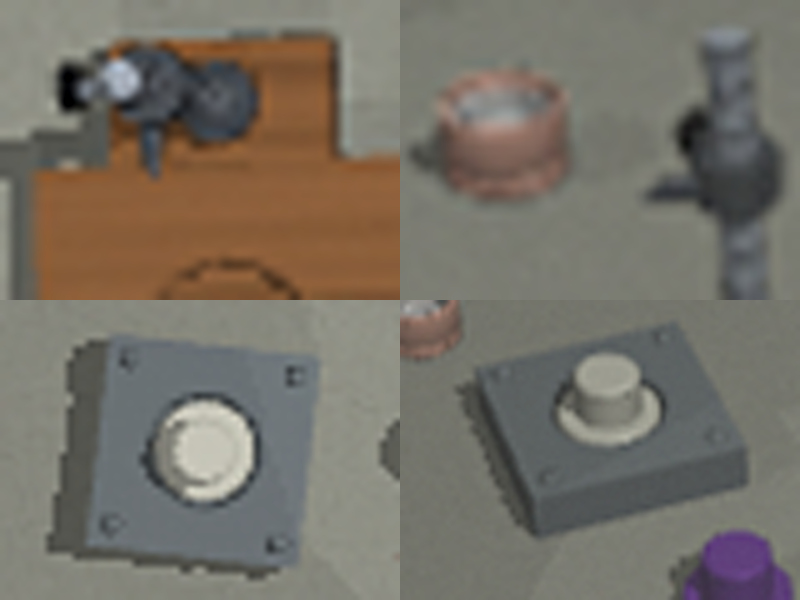

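```bash
cat > m.py <<'E'
from h import *
np.set_printoptions(precision=4,suppress=True)
P=lambda **k:print(k)
print("tip",tri([("top",184.9,220.0),("side",214.3,151.8)]))
print("boss",tri([("top",277.05,235.3),("side",241.,236.6)]),at_z("top",277.05,235.3,.037),at_z("side",241,236.6,.037))
print("nest",tri([("top",192.7,237.7),("side",199.6,190.2)]),at_z("top",192.7,237.7,.012),at_z("side",199.6,190.2,.012))
print("lens",tri([("top",366.7,215.),("side",331.7,322.2)]),at_z("top",366.7,215.,.012),at_z("side",331.7,322.2,.012))
# refine by colour segmentation
for n in("top","side"):
    im=cv2.imread(f"pics/{n}0.png");hsv=cv2.cvtColor(im,cv2.COLOR_BGR2HSV).astype(int)
    def cc(m,seed):
        k,l=cv2.connectedComponents(m.astype(np.uint8));return l==l[seed[1],seed[0]]
    b=im.astype(int)
    wood=cc((hsv[...,1]>105)&(hsv[...,0]<20)&(hsv[...,2]>60),(185,245) if n=="top" else (185,195))
    han=cc((hsv[...,1]>80)&(hsv[...,2]<110)&(b[...,2]>b[...,0]+12),(382,240) if n=="top" else (308,352))
    for nm,m in(("wood",wood),("handle",han)):
        ct=max(cv2.findContours(m.astype(np.uint8),0,1)[0],key=cv2.contourArea)
        ys,xs=np.nonzero(m);c=np.cov(xs,ys);w,V=np.linalg.eigh(c)
        print(n,nm,m.sum(),xs.mean(),ys.mean(),xs.min(),xs.max(),ys.min(),ys.max(),V[:,1],4*np.sqrt(w)*.866)
        print(cv2.minAreaRect(ct))
        print(cv2.approxPolyDP(ct,2,True)[:,0].tolist())
E
python3 m.py
```

```text
tip [0.5651 0.2403 0.1004]
boss [0.5207 0.0154 0.0377] [0.5206 0.0154 0.037 ] [0.5211 0.0161 0.037 ]
nest [0.5211 0.2383 0.0153] [0.5205 0.2392 0.012 ] [0.5232 0.243  0.012 ]
lens [ 0.5684 -0.2253  0.0083] [ 0.5675 -0.2241  0.012 ] [ 0.5673 -0.2285  0.012 ]
top wood 1582 192.60872313527182 235.24525916561313 173 211 207 257 [-0.1711  0.9853] [36.4327 44.1485]
((192.1947784423828, 231.6484375), (49.694602966308594, 38.11527633666992), 88.02507019042969)
[[186, 207], [193, 208], [196, 214], [193, 217], [187, 215], [185, 221], [181, 214], [180, 220], [173, 220], [174, 257], [211, 255], [210, 219], [203, 218], [202, 207]]
top handle 185 381.33513513513515 240.15135135135134 371 390 228 252 [0.5093 0.8606] [ 7.0883 26.4951]
((381.08819580078125, 239.64706420898438), (27.61127281188965, 7.374438762664795), 59.036251068115234)
[[372, 229], [383, 250], [389, 251], [379, 229]]
side wood 1360 202.59632352941176 192.76985294117648 172 237 176 212 [-0.9919  0.1271] [26.1554 52.72  ]
((205.4622802734375, 191.86793518066406), (28.570993423461914, 62.77376937866211), 74.05460357666016)
[[237, 188], [231, 181], [230, 185], [223, 186], [220, 179], [214, 180], [211, 176], [172, 187], [187, 212], [226, 200], [227, 194], [236, 191]]
side handle 359 306.8440111420613 350.3008356545961 292 321 333 367 [-0.6101  0.7924] [ 9.3859 38.5432]
((307.2490539550781, 350.07623291015625), (9.755372047424316, 39.44828796386719), 37.5685920715332)
[[320, 335], [313, 335], [293, 364], [300, 367], [319, 342]]
```

```bash
cat >> h.py <<'E'
np.set_printoptions(precision=4,suppress=True)
def goal(p,yaw=0.,tilt=0.):
    # tool x -> minus heading(yaw), tilt leans the body back along the heading
    h=np.array([np.cos(yaw),np.sin(yaw),0]);y=np.array([-np.sin(yaw),np.cos(yaw),0])
    z=np.sin(tilt)*h+np.array([0,0,-np.cos(tilt)]);x=np.cross(y,z)
    o=manip.get_obs();Rc=R.from_quat(o["ee_rot"]);Rt=R.from_matrix(np.c_[x,y,z])
    print((Rc.inv()*Rt).as_rotvec(),Rc.inv().apply(np.array(p)-o["position"]),"t",o["clock"])
E
python3 - <<'E'
from h import *
goal([.5225,.0157,.09],0,.2)
print("bottle",at_z("side",397,376,0)); 
l=at_z("top",366.7,215.,.01);h=at_z("top",381.3,240.15,.018);print(h,np.arctan2(*(l-h)[1::-1]),np.linalg.norm(l-h))
l=at_z("side",331.7,322.2,.012);h=at_z("side",306.84,350.3,.014);print(h,np.arctan2(*(l-h)[1::-1]),np.linalg.norm(l-h))
E
```

```text
[-0.0359 -0.1978 -0.3587] [-0.4835 -0.4263  0.1194] t 1.0
bottle [ 0.6005 -0.3542  0.    ]
[ 0.4999 -0.2585  0.018 ] 0.46633600406005093 0.07610145527345911
[ 0.5018 -0.2588  0.014 ] 0.4338915104416019 0.07223581201623729
```

Units first: shifts go in shares of 0.5 m and turns go in shares of pi/2 rad. So -0.4835 m is -0.967, -0.4263 m is -0.8526, -0.359 rad is -0.2285.

{"op": "inch_along", "data": {
  "ticks": [
    [[-0.0229, -0.1261, -0.2285, -0.967, -0.8526, 0.12, 0.6], [-0.0229, -0.1261, -0.2285, -0.967, -0.8526, 0.12, 0.6], [-0.0229, -0.1261, -0.2285, -0.967, -0.8526, 0.12, 0.6], [-0.0229, -0.1261, -0.2285, -0.967, -0.8526, 0.12, 0.6], [-0.0229, -0.1261, -0.2285, -0.967, -0.8526, 0.12, 0.6], [-0.0229, -0.1261, -0.2285, -0.967, -0.8526, 0.12, 0.6], [-0.0229, -0.1261, -0.2285, -0.967, -0.8526, 0.12, 0.6], [-0.0229, -0.1261, -0.2285, -0.967, -0.8526, 0.2388, 0.6], [-0.0229, -0.1261, -0.2285, -0.967, -0.8526, 0.2388, 0.6], [-0.0229, -0.1261, -0.2285, -0.967, -0.8526, 0.2388, 0.6], [-0.0229, -0.1261, -0.2285, -0.967, -0.8526, 0.2388, 0.6], [-0.0229, -0.1261, -0.2285, -0.967, -0.8526, 0.2388, 0.6], [-0.0229, -0.1261, -0.2285, -0.967, -0.8526, 0.2388, 0.6], [-0.0229, -0.1261, -0.2285, -0.967, -0.8526, 0.2388, 0.6], [-0.0229, -0.1261, -0.2285, -0.967, -0.8526, 0.2388, 0.6]]
  ],
  "clamp_n": 40
}}

```text
clock: 2.88
position: [0.5225, 0.0167, 0.0903]
ee_rot: [-0.001, 0.995, 0.0, 0.1]
ft_force: [-0.6, -0.9, -0.0]
grip_width: 0.599
grasp_force: 0.0
```

```bash
python3 -c "
from h import *
goal([.5225,.0157,.0225],0,.2)"
```

```text
[0.0009 0.0007 0.0018] [ 0.0135 -0.0011  0.0665] t 2.875
```

In the tool's units: 0.0665 m is 0.133, 0.055 m is 0.11.

{"op": "inch_along", "data": {
  "ticks": [
    [[0, 0, 0, 0.014, 0, 0.07, 0.6], [0, 0, 0, 0.022, -0.002, 0.11, 0.6], [0, 0, 0, 0.027, -0.002, 0.133, 0.6], [0, 0, 0, 0.027, -0.002, 0.133, 0.6], [0, 0, 0, 0.027, -0.002, 0.133, 0], [0, 0, 0, 0.027, -0.002, 0.133, 0], [0, 0, 0, 0.027, -0.002, 0.133, 0], [0, 0, 0, 0.027, -0.002, 0.133, 0], [0, 0, 0, 0.027, -0.002, 0.133, 0], [0, 0, 0, 0.027, -0.002, 0.133, 0]]
  ],
  "clamp_n": 40
}}

```text
clock: 4.12
position: [0.5225, 0.0148, 0.0221]
ee_rot: [-0.0, 0.995, 0.0, 0.1]
ft_force: [0.3, -0.2, 0.5]
grip_width: 0.001
grasp_force: 0.0
```

```bash
python3 -c "
from h import *
goal([.5225,.0157,.09],0,.2)"
```

```text
[0.0001 0.0001 0.0004] [-0.0135  0.0009 -0.0665] t 4.125
```

```bash
python3 - <<'E'
from h import *
s=manip.camera("side");t=manip.camera("top")
def c(im,x,y,w,h,W=400,H=300): return cv2.resize(im[y:y+h,x:x+w],(W,H),interpolation=cv2.INTER_CUBIC)
cv2.imwrite("pics/c2.png",np.hstack([c(t,236,198,80,60),c(s,200,212,80,60)]))
print(proj("side",[.5225,.0148,.0221]),proj("top",[.5225,.0148,.0221]))
E
```

```text
[242.3248 242.8342] [277.3038 234.5416]
```

View pics/c2.png

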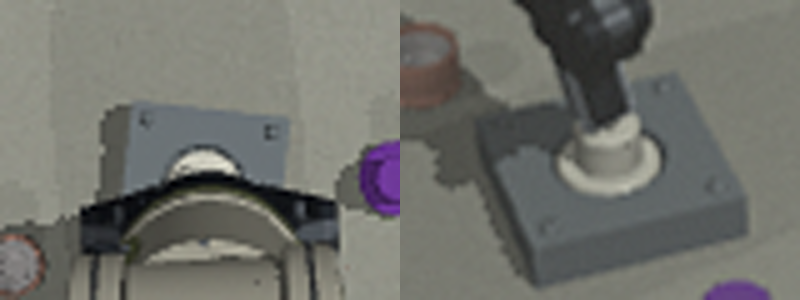

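```bash
python3 - <<'E'
from h import *
s=manip.camera("side")
cv2.imwrite("pics/c3.png",cv2.resize(s[205:255,215:275],(720,600),interpolation=cv2.INTER_CUBIC))
for z in(.022,.037): print(z,proj("side",[.5208,.0157,z])-[215,205])
o=manip.get_obs();print(o["position"],o["ft_force"],o["grip_width"])
E
```

```text
0.022 [26.3263 37.8878]
0.037 [25.9371 31.7719]
[0.5225 0.0148 0.0221] [-0.08    0.0201  0.1237] -0.000290530266780899
```

View pics/c3.png

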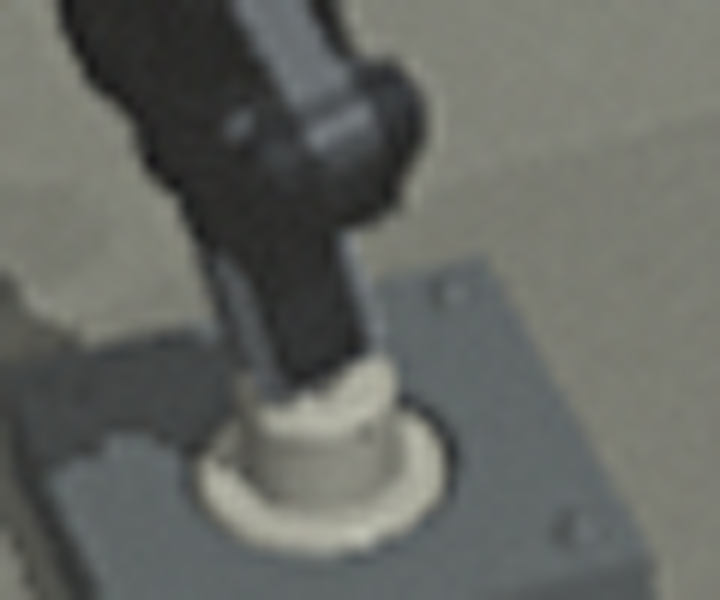

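The picture shows the shut fingers resting just over the boss top (tips at crop (310,385)), the knob unmoved. So the real tips stand higher than I assumed; lift and measure them in the clear.

In the tool's units: -0.0665 m is -0.133, -0.05 m is -0.1.

{"op": "inch_along", "data": {
  "ticks": [
    [[0, 0, 0, -0.02, 0, -0.1, 0], [0, 0, 0, -0.027, 0.002, -0.133, 0], [0, 0, 0, -0.027, 0.002, -0.133, 0], [0, 0, 0, -0.027, 0.002, -0.133, 0]]
  ]
}}

```text
clock: 4.78
position: [0.5219, 0.0157, 0.0891]
ee_rot: [-0.0, 0.995, -0.0, 0.099]
ft_force: [0.9, -0.2, 0.8]
grip_width: 0.0
grasp_force: 0.0
```

```bash
python3 - <<'E'
from h import *
s=manip.camera("side");p=manip.get_obs();T=p["position"];z=R.from_quat(p["ee_rot"]).apply([0,0,1])
q=proj("side",T);x0,y0=int(q[0])-20,int(q[1])-30
a=cv2.resize(s[y0:y0+50,x0:x0+40],(480,600),interpolation=cv2.INTER_CUBIC)
print(T)
for d in(0,.01,.02):
    u=(proj("side",T-d*z)-[x0,y0]+.5)*12;cv2.circle(a,tuple(int(v) for v in u),3,(0,0,255),-1);print(d,u)
cv2.imwrite("pics/c4.png",a)
E
```

```text
[0.5218 0.0156 0.0889]
0 [246.2653 373.5192]
0.01 [231.2871 325.3528]
0.02 [216.1026 276.5229]
```

View pics/c4.png

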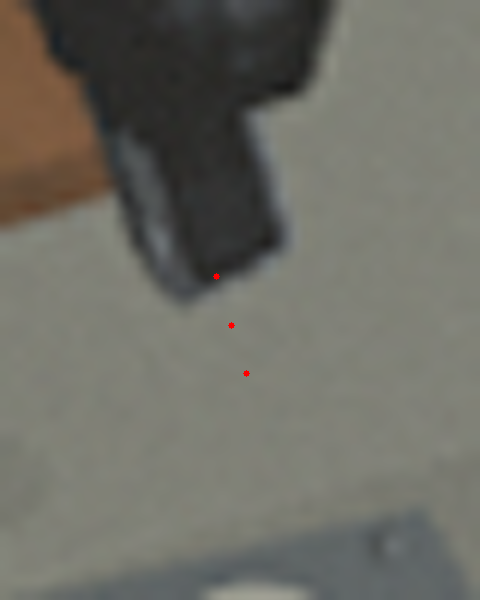

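The shut tips end at crop (215,270), about 19 mm behind the reported TCP (red dots at 0, 10 and 20 mm), so I will go that much deeper.

```bash
python3 -c "
from h import *
goal([.526,.0157,.002],0,.2)"
```

```text
[-0.0004 -0.0015  0.0005] [0.013  0.0001 0.086 ] t 4.825
```

In the tool's units: 0.087 m is 0.174, 0.013 m is 0.026.

{"op": "inch_along", "data": {
  "ticks": [
    [[0, 0, 0, 0, 0, 0, 0.6], [0, 0, 0, 0, 0, 0, 0.6], [0, 0, 0, 0.008, 0, 0.06, 0.6], [0, 0, 0, 0.018, 0, 0.12, 0.6], [0, 0, 0, 0.022, 0, 0.15, 0.6], [0, 0, 0, 0.026, 0, 0.174, 0.6], [0, 0, 0, 0.026, 0, 0.174, 0.6], [0, 0, 0, 0.026, 0, 0.174, 0.6]]
  ],
  "clamp_n": 40
}}

```text
clock: 5.82
position: [0.5276, 0.0158, 0.0029]
ee_rot: [-0.0, 0.995, 0.0, 0.1]
ft_force: [0.4, -0.2, -0.1]
grip_width: 0.599
grasp_force: 0.0
```

{"op": "inch_along", "data": {
  "ticks": [
    [[0, 0, 0, 0, 0, 0, 0], [0, 0, 0, 0, 0, 0, 0], [0, 0, 0, 0, 0, 0, 0], [0, 0, 0, 0, 0, 0, 0], [0, 0, 0, 0, 0, 0, 0]]
  ],
  "clamp_n": 40
}}

```text
clock: 6.45
position: [0.5276, 0.0165, 0.0031]
ee_rot: [-0.0, 0.995, 0.001, 0.1]
ft_force: [-3.0, 1.2, 7.5]
grip_width: 0.283
grasp_force: 38.8
```

In the tool's units: -0.0588 m is -0.1176, -0.04 m is -0.08.

{"op": "inch_along", "data": {
  "ticks": [
    [[0, 0, 0, -0.008, 0, -0.04, 0], [0, 0, 0, -0.016, 0, -0.08, 0], [0, 0, 0, -0.0238, 0, -0.1176, 0], [0, 0, 0, -0.0238, 0, -0.1176, 0]]
  ],
  "clamp_n": 40
}}

```text
clock: 6.95
position: [0.5281, 0.0161, 0.0636]
ee_rot: [-0.0, 0.995, 0.001, 0.101]
ft_force: [-0.1, 0.5, -0.8]
grip_width: 0.282
grasp_force: 39.8
```

```bash
python3 - <<'E'
from h import *
goal([.5278,.2413,.062],0,.2)
s=manip.camera("side");t=manip.camera("top")
def c(im,x,y,w,h,W=400,H=300): return cv2.resize(im[y:y+h,x:x+w],(W,H),interpolation=cv2.INTER_CUBIC)
cv2.imwrite("pics/c5.png",np.hstack([c(t,236,198,80,60),c(s,200,192,80,60)]))
E
```

```text
[0.0015 0.0029 0.0003] [0.0005 0.2252 0.0018] t 6.95
```

View pics/c5.png

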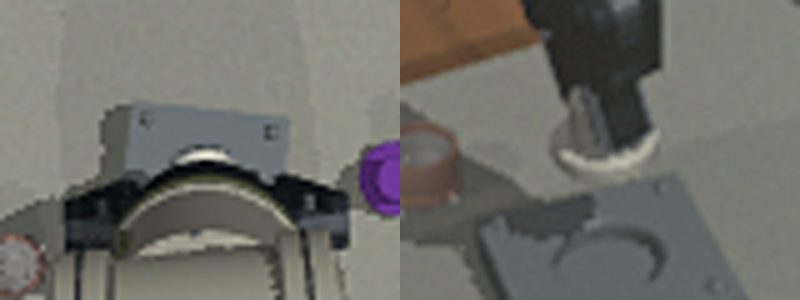

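The knob is lifted: the cavity is empty at side crop (610,258) and the flange hangs below the fingers at (605,155). Next, over the nest.

In the tool's units: 0.2258 m is 0.4516, -0.001 m is -0.002.

{"op": "inch_along", "data": {
  "ticks": [
    [[0, 0, 0, 0, 0.1, 0, 0], [0, 0, 0, 0, 0.2, 0, 0], [0, 0, 0, 0, 0.3, 0, 0], [0, 0, 0, -0.002, 0.38, 0.002, 0], [0, 0, 0, -0.002, 0.43, 0.002, 0], [0, 0, 0, -0.002, 0.4516, 0.002, 0], [0, 0, 0, -0.002, 0.4516, 0.002, 0], [0, 0, 0, 0.008, 0.4516, 0.042, 0], [0, 0, 0, 0.013, 0.4516, 0.072, 0], [0, 0, 0, 0.013, 0.4516, 0.072, 0], [0, 0, 0, 0.013, 0.4516, 0.072, 0]]
  ],
  "clamp_n": 40
}}

```text
clock: 8.43
position: [0.5282, 0.2412, 0.026]
ee_rot: [0.0, 0.995, 0.0, 0.1]
ft_force: [0.3, 0.4, 0.7]
grip_width: 0.283
grasp_force: 39.8
```

```bash
python3 - <<'E'
from h import *
goal([.5286,.2418,-.001],0,.2)
s=manip.camera("side");t=manip.camera("top")
def c(im,x,y,w,h,W=400,H=400): return cv2.resize(im[y:y+h,x:x+w],(W,H),interpolation=cv2.INTER_CUBIC)
a=c(s,170,160,60,60,600,600)
o=manip.get_obs()["position"];k=np.array([o[0]-.0068,o[1],o[2]+.008])
f=lambda P:tuple(int(v) for v in (proj("side",P)-[170,160]+.5)*10)
for r,z,col in((.02,k[2],(0,0,255)),):
  for th in np.arange(0,6.28,.25): cv2.circle(a,f(k+[r*np.cos(th),r*np.sin(th),z-k[2]]),1,col,-1)
for th in np.arange(0,6.28,.25): cv2.circle(a,f(np.array([k[0]+.023*np.cos(th),k[1]+.023*np.sin(th),.012])),1,(0,255,0),-1)
cv2.imwrite("pics/c6.png",a)
E
```

```text
[ 0.      0.0006 -0.0003] [0.0049 0.0006 0.0265] t 8.425
```

View pics/c6.png

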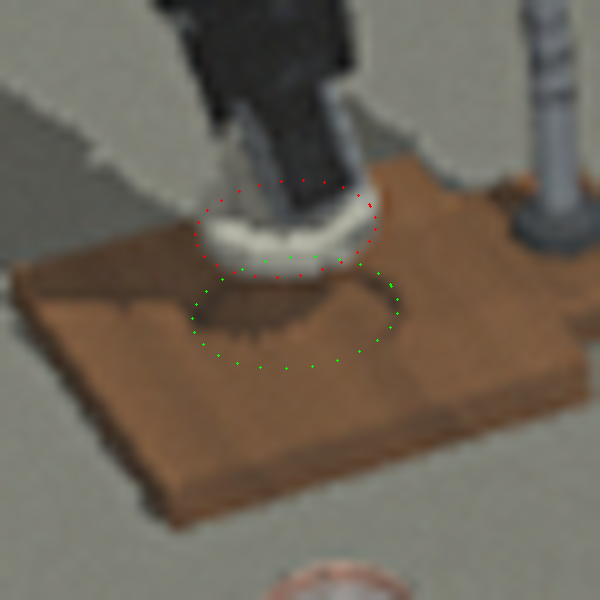

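Flange and nest match the predicted outlines (red: flange underside, green: nest, right-hand nest edge at (398,300)). Lowering.

In the tool's units: 0.0265 m is 0.053, 0.0049 m is 0.0098.

{"op": "inch_along", "data": {
  "ticks": [
    [[0, 0, 0, 0.006, 0.001, 0.03, 0], [0, 0, 0, 0.008, 0.001, 0.044, 0], [0, 0, 0, 0.0098, 0.001, 0.051, 0], [0, 0, 0, 0.01, 0.001, 0.053, 0], [0, 0, 0, 0.01, 0.001, 0.053, 0]]
  ],
  "clamp_n": 40
}}

```text
clock: 9.15
position: [0.5282, 0.242, -0.0009]
ee_rot: [0.0, 0.995, 0.0, 0.1]
ft_force: [-4.8, -2.3, 8.5]
grip_width: 0.28
grasp_force: 40.7
```

In the tool's units: -0.18 m is -0.36, -0.16 m is -0.32.

{"op": "inch_along", "data": {
  "ticks": [
    [[0, 0, 0, 0, 0, 0, 0.5], [0, 0, 0, 0, 0, 0, 0.5], [0, 0, 0, 0, 0, 0, 0.5], [0, 0, 0, -0.012, 0, -0.06, 0.5], [0, 0, 0, -0.024, 0, -0.12, 0.5], [0, 0, 0, -0.04, 0, -0.2, 0.5], [0, 0, 0, -0.06, 0, -0.3, 0.5], [0, 0, 0, 0, -0.12, -0.32, 0.5], [0, 0, 0, 0, -0.24, -0.32, 0.5], [0, 0, 0, 0, -0.36, -0.32, 0.5], [0, 0, 0, 0, -0.36, -0.32, 0.5]]
  ],
  "clamp_n": 40
}}

```text
clock: 10.52
position: [0.4963, 0.0575, 0.1556]
ee_rot: [0.003, 0.995, 0.0, 0.1]
ft_force: [-0.1, 1.2, 0.3]
grip_width: 0.497
grasp_force: 0.0
```

```bash
python3 - <<'E'
from h import *
s=manip.camera("side");t=manip.camera("top")
def c(im,x,y,w,h,W=400,H=300): return cv2.resize(im[y:y+h,x:x+w],(W,H),interpolation=cv2.INTER_CUBIC)
cv2.imwrite("pics/c7.png",np.vstack([np.hstack([c(t,172,215,40,40,300,300),c(s,170,160,60,60,300,300)]),np.hstack([c(t,345,200,50,60,250,300),c(s,285,295,75,90,250,300),np.zeros((300,100,3),np.uint8)])]))
b=[.5217,.2416,.033];print(proj("top",b),proj("side",b))
for n in("top","side"):
    for o in manip.outline_of(n,"loupe"): ys,xs=np.nonzero(o["mask"]);print(n,o["confidence"],o["bbox"],xs.mean(),ys.mean())
    im=t if n=="top" else s
    x0,y0,x1,y1=(180,222,206,254) if n=="top" else (182,165,220,208)
    g=im[y0:y1,x0:x1].astype(int);m=(g.min(2)>110)&(g.max(2)-g.min(2)<45);ys,xs=np.nonzero(m);print(n,"knob",m.sum(),xs.mean()+x0,ys.mean()+y0,xs.min()+x0,xs.max()+x0,ys.min()+y0,ys.max()+y0)
E
```

```text
[190.193  237.3571] [198.2806 182.797 ]
top 0.64 [354.7, 204.3, 394.1, 253.6] 371.95583038869256 223.07243816254416
top knob 174 191.95402298850576 237.07471264367817 185 199 230 244
side 0.77 [293.4, 306.9, 351.6, 375.7] 321.90755735492576 334.1990553306343
side knob 577 196.7417677642981 179.28076256499133 182 219 165 207
```

View pics/c7.png

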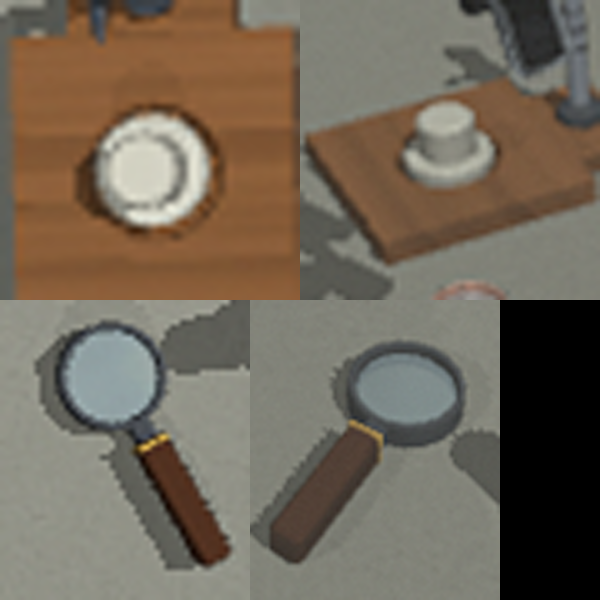

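The knob sits upright in the nest (boss face at top (190.5,237.2), side (198.8,182.6), matching a boss top 33 mm up). The loupe is undisturbed, lens centre at top (366.8,214.8), side (331.4,320.5).

```bash
python3 - <<'E'
from h import *
print(at_z("top",366.8,214.8,.012),at_z("side",331.4,320.5,.014))
print(at_z("top",190.5,237.2,.033),at_z("side",198.8,182.6,.033),tri([("top",190.5,237.2),("side",198.8,182.6)]))
goal([.5187,-.2495,.07],.459,0)
E
```

```text
[ 0.568  -0.2244  0.012 ] [ 0.5678 -0.2266  0.014 ]
[0.5221 0.2408 0.033 ] [0.523  0.2418 0.033 ] [0.5223 0.2405 0.0339]
[-0.0458  0.1967 -0.4554] [-0.0043 -0.3128  0.088 ] t 10.725
```

In the tool's units: -0.3128 m is -0.6256, -0.29 m is -0.58, -0.455 rad is -0.2897.

{"op": "inch_along", "data": {
  "ticks": [
    [[-0.0095, 0.0414, -0.0955, 0, -0.12, 0, 0.5], [-0.0191, 0.0828, -0.191, 0, -0.24, 0, 0.5], [-0.0293, 0.1254, -0.2897, 0, -0.36, 0.02, 0.5], [-0.0293, 0.1254, -0.2897, -0.004, -0.48, 0.06, 0.5], [-0.0293, 0.1254, -0.2897, -0.006, -0.58, 0.14, 0.5], [-0.0293, 0.1254, -0.2897, -0.0086, -0.6256, 0.176, 0.5], [-0.0293, 0.1254, -0.2897, -0.0086, -0.6256, 0.176, 0.5], [-0.0293, 0.1254, -0.2897, -0.0086, -0.6256, 0.176, 0.5], [-0.0293, 0.1254, -0.2897, -0.0086, -0.6256, 0.176, 0.5]]
  ],
  "clamp_n": 40
}}

```text
clock: 11.85
position: [0.5187, -0.2496, 0.0697]
ee_rot: [-0.227, 0.974, 0.0, -0.0]
ft_force: [-0.1, -0.1, 0.2]
grip_width: 0.5
grasp_force: 0.0
```

```bash
python3 -c "
from h import *
goal([.5187,-.2495,-.016],.459,0)"
```

```text
[ 0.0011 -0.0005 -0.0007] [-0.0001 -0.0001  0.0857] t 11.85
```

In the tool's units: 0.0855 m is 0.171, 0.078 m is 0.156.

{"op": "inch_along", "data": {
  "ticks": [
    [[0, 0, 0, 0, 0, 0.08, 0.5], [0, 0, 0, 0, 0, 0.13, 0.5], [0, 0, 0, 0, 0, 0.156, 0.5], [0, 0, 0, 0, 0, 0.171, 0.5], [0, 0, 0, 0, 0, 0.171, 0.5], [0, 0, 0, 0, 0, 0.171, 0.5]]
  ],
  "clamp_n": 40
}}

```text
clock: 12.6
position: [0.5188, -0.2508, -0.0146]
ee_rot: [-0.227, 0.974, -0.0, 0.0]
ft_force: [0.5, -0.9, -0.1]
grip_width: 0.496
grasp_force: 0.0
```

{"op": "inch_along", "data": {
  "ticks": [
    [[0, 0, 0, 0, 0, 0, 0], [0, 0, 0, 0, 0, 0, 0], [0, 0, 0, 0, 0, 0, 0], [0, 0, 0, 0, 0, 0, 0], [0, 0, 0, 0, 0, 0, 0]]
  ],
  "clamp_n": 60
}}

```text
clock: 13.22
position: [0.5187, -0.2509, -0.0147]
ee_rot: [-0.226, 0.974, -0.0, 0.0]
ft_force: [-2.0, 0.8, 6.2]
grip_width: 0.189
grasp_force: 60.2
```

In the tool's units: -0.165 m is -0.33, -0.15 m is -0.3.

{"op": "inch_along", "data": {
  "ticks": [
    [[0, 0, 0, 0, 0, -0.06, 0], [0, 0, 0, 0, 0, -0.14, 0], [0, 0, 0, 0, 0, -0.22, 0], [0, 0, 0, 0, 0, -0.3, 0], [0, 0, 0, 0, 0, -0.33, 0], [0, 0, 0, 0, 0, -0.33, 0]]
  ],
  "clamp_n": 60
}}

```text
clock: 13.98
position: [0.5184, -0.2508, 0.1497]
ee_rot: [-0.227, 0.974, 0.0, 0.0]
ft_force: [-1.1, 0.2, -1.4]
grip_width: 0.19
grasp_force: 59.4
```

```bash
python3 -c "
from h import *
goal([.4668,.2412,.15],0,0)"
```

```text
[0.0001 0.0006 0.457 ] [-0.1707  0.4643 -0.0003] t 13.975
```

In the tool's units: 0.4643 m is 0.9286, -0.045 m is -0.09, 0.457 rad is 0.2909.

{"op": "inch_along", "data": {
  "ticks": [
    [[0, 0, 0.0255, -0.03, 0.08, 0, 0], [0, 0, 0.0509, -0.06, 0.16, 0, 0], [0, 0, 0.0764, -0.09, 0.24, 0, 0], [0, 0, 0.1019, -0.12, 0.32, 0, 0], [0, 0, 0.1273, -0.147, 0.4, 0, 0], [0, 0, 0.1528, -0.176, 0.48, 0, 0], [0, 0, 0.1783, -0.206, 0.56, 0, 0], [0, 0, 0.2037, -0.236, 0.64, 0, 0], [0, 0, 0.2292, -0.264, 0.72, 0, 0], [0, 0, 0.2546, -0.294, 0.8, 0, 0], [0, 0, 0.2737, -0.32, 0.87, 0, 0], [0, 0, 0.2865, -0.334, 0.91, 0, 0], [0, 0, 0.2909, -0.3414, 0.9286, 0, 0], [0, 0, 0.2909, -0.3414, 0.9286, 0, 0], [0, 0, 0.2909, -0.3414, 0.9286, 0, 0], [0, 0, 0.2909, -0.3414, 0.9286, 0, 0]]
  ],
  "clamp_n": 60
}}

```text
clock: 15.98
position: [0.4668, 0.2403, 0.1496]
ee_rot: [0.001, 1.0, 0.0, -0.0]
ft_force: [0.5, 0.0, -1.9]
grip_width: 0.188
grasp_force: 59.4
```

```bash
python3 -c "
from h import *
goal([.4668,.2412,.0787],0,0)"
```

```text
[ 0.0001 -0.0003 -0.0014] [-0.      0.0009  0.0709] t 15.975
```

In the tool's units: 0.071 m is 0.142, 0.066 m is 0.132.

{"op": "inch_along", "data": {
  "ticks": [
    [[0, 0, 0, 0, 0.001, 0.04, 0], [0, 0, 0, 0, 0.001, 0.08, 0], [0, 0, 0, 0, 0.001, 0.11, 0], [0, 0, 0, 0, 0.001, 0.132, 0], [0, 0, 0, 0, 0.001, 0.142, 0], [0, 0, 0, 0, 0.001, 0.142, 0], [0, 0, 0, 0, 0.001, 0.142, 0]]
  ],
  "clamp_n": 60
}}

```text
clock: 16.85
position: [0.4669, 0.242, 0.0792]
ee_rot: [0.0, 1.0, 0.0, 0.0]
ft_force: [-0.0, 0.0, -0.5]
grip_width: 0.188
grasp_force: 59.4
```

```bash
python3 - <<'E'
from h import *
s=manip.camera("side");t=manip.camera("top");o=manip.get_obs();p=o["position"]
L=p+R.from_quat(o["ee_rot"]).apply([-.0552,0,0]);L[2]=p[2]+.0217;print(p,L)
def mk(n,im,x,y,k=9):
    a=cv2.resize(im[y:y+66,x:x+44],(396,594),interpolation=cv2.INTER_CUBIC)
    f=lambda P:tuple(int(v) for v in (proj(n,P)-[x,y]+.5)*k)
    for th in np.arange(0,6.28,.26):
        for dz,c in((.007,(0,255,0)),(-.007,(0,0,255))): cv2.circle(a,f(L+[.029*np.cos(th),.029*np.sin(th),dz]),1,c,-1)
    cv2.circle(a,f([.5651,.2403,.1004]),2,(255,0,255),-1)
    return a
cv2.imwrite("pics/c8.png",np.hstack([mk("top",t,165,200),mk("side",s,182,125)]))
E
```

```text
[0.4668 0.242  0.0792] [0.522  0.242  0.1009]
```

View pics/c8.png

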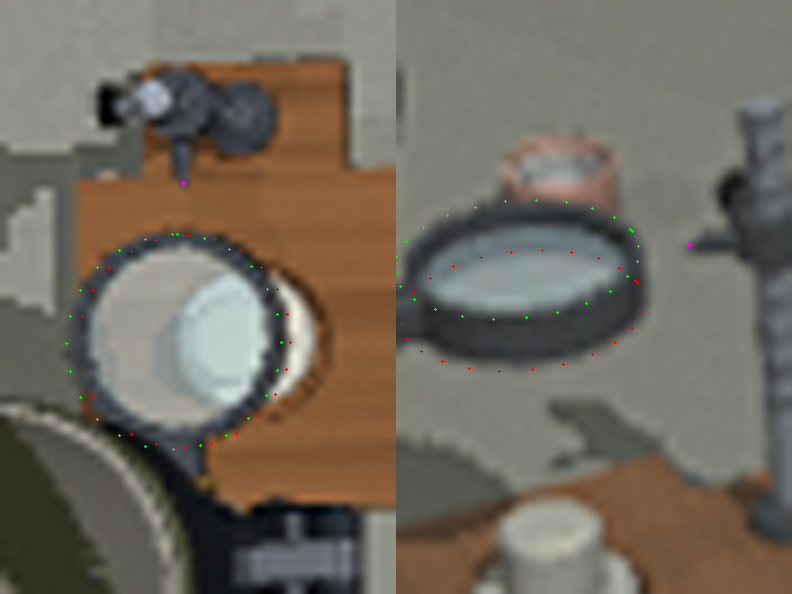

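The lens rim matches its predicted outline in both views (top centre about (180,338), side about (525,281)). The pointer tip is still at the magenta mark, (183,183) / (690,246). Last step is comparing lens, tip and knob by triangulation.

```bash
python3 - <<'E'
from h import *
print("lens",tri([("top",184.56,237.06),("side",195.83,155.78)]))
print("tip",tri([("top",184.8,219.8),("side",214.2,151.8)]))
print("knob",tri([("top",190.5,237.2),("side",198.8,182.6)]))
for n,uv in(("top",(184.56,237.06)),("side",(195.83,155.78))): print(n,at_z(n,*uv,.1004))
o=manip.get_obs();print(o["clock"],o["position"],R.from_quat(o["ee_rot"]).apply([0,0,1]))
E
```

```text
lens [0.5231 0.2415 0.1015]
tip [0.5654 0.2407 0.1001]
knob [0.5223 0.2405 0.0339]
top [0.523  0.2418 0.1004]
side [0.5238 0.2433 0.1004]
16.95 [0.4668 0.242  0.0792] [ 0.0004  0.0008 -1.    ]
```

Units first: shifts go in shares of 0.5 m and turns go in shares of pi/2 rad. So -0.0008 m is -0.0016, 0.0007 m is 0.0014.

{"op": "inch_along", "data": {
  "ticks": [
    [[0, 0, 0, 0.0014, -0.0016, 0.0016, 0], [0, 0, 0, 0.0014, -0.0016, 0.0016, 0], [0, 0, 0, 0.0014, -0.0016, 0.0016, 0], [0, 0, 0, 0.0014, -0.0016, 0.0016, 0], [0, 0, 0, 0.0014, -0.0016, 0.0016, 0], [0, 0, 0, 0.0014, -0.0016, 0.0016, 0]]
  ],
  "clamp_n": 60
}}

```text
clock: 17.7
position: [0.4658, 0.241, 0.0779]
ee_rot: [0.0, 1.0, 0.0, -0.0]
ft_force: [-0.1, -0.3, -0.8]
grip_width: 0.189
grasp_force: 59.4
```

```bash
python3 -c "
from h import *
o=manip.get_obs();print(o['position'],o['joint_velocities']);print(manip.hand_in())"
```

```text
[0.4658 0.241  0.0779] [ 0.0004 -0.0025 -0.0003 -0.0012 -0.0004 -0.0008  0.0001]
the job is handed in; nothing more can be done
None
```

I handed the job in at 17.7 s: the knob is seated face up in the nest and released, and the arm is holding the lens level and still above it, within about 1 mm of centre and of the pointer's height by camera measurement; no verdict came back.

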